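# Hold a setting square in a cover-frame corner

## Task

Slide the vise's jaw back clear of the aluminium setting square, leave it open, and lift the square out by its black grip. Set it flat on the grey deck of the frame corner and press its heel into the corner until both outer faces touch the two rails along their length, with light pressure on both. Finish while still gripping and pressing it there, square to the rails; do not let go, and do not disturb the other things on the bench.

Things in the scene. Friction and masses are not known exactly. Their poses are not given: they have to be found in the camera images.
- jaw (a joint): Opening of the vise's steel sliding jaw, m: 0 = closed on the square (0.5 mm play), grows to 0.045 fully open. It slides along the vise's -x (roughly towards the robot) against about 3 N friction (plus 8 N per m/s) and stays where left. Its lip reaches 12 mm over the square's edge, so at least 13 mm of opening is needed to free the square.
- jaw_post (a point): Centre of the upright red round post on the sliding jaw (diameter 18, free height 40; this point is 64 mm above the bench, the top 20 mm higher, the jaw's upper face 20 mm lower). Moves with the jaw. Axes as vise. 70 mm to the -x side of the vise's origin when closed.
- vise: Blue flat vise, fixed to the bench; 240 x 104 mm bed, 14 mm thick, reaching from x = -152 to +88 mm. Origin on the bench, midway between the closed jaws; x points from the sliding jaw to the fixed jaw, y across, z up. The fixed jaw's face is at x = +51 mm, its top 46 mm above the bench; the sliding jaw is 96 mm wide, 40 mm long, its top 44 mm above the bench. The square lies on the bed between them with its axes parallel to the vise's.
- square: Loose aluminium setting square: a flat L, 100 x 100 mm outside, 20 mm thick, legs 26 mm wide, about 0.3 kg (varies). Origin at the underside, centre of the 100 x 100 outline; z up. One leg runs along x at the +y edge, the other along y at the +x edge; they meet in the heel at (+50, +50) mm, so the outer faces look to +x and +y. A 32 mm gusset fills the inside of the L beside the heel.
- square_grip (a point): Centre of the square's black grip, a rib standing on its top face: 36 mm long along the square's x, 16 mm thick along its y (grasp it across y from above), 34 mm high. This point is at (+12, +12) mm from the square's origin, 37 mm above its underside and 17 mm above its top face. Axes as square.
- square_heel (a point): The square's outer corner point, at the underside: (+50, +50, 0) mm from its origin. Axes as square.
- corner (a point): Inner corner of the fixed frame corner, on the deck's top face (10 mm above the bench), where the two rails' inner faces meet. x points into the back rail, y into the side rail, z up: the free deck lies towards -x and -y, 140 x 140 mm. The seated square has its heel here and its axes parallel to these. Rigid.
- back_rail: Aluminium rail of the frame corner, 30 x 170 mm, 30 mm high above the deck, fixed. Its inner face is the plane x = 0 of corner. Origin at the middle of its underside, 15 mm behind that face. Axes as corner.
- side_rail: Aluminium rail of the frame corner, 140 x 30 mm, 30 mm high above the deck, fixed. Its inner face is the plane y = 0 of corner. Origin at the middle of its underside, 15 mm behind that face. Axes as corner. Rails and square have dry friction: pressing on one rail alone also drags sideways, which can be mistaken for touching the other.
- bottle: Bystander: white bottle with blue cap, diameter 64, height 160 mm, origin under its centre.
- adapter: Bystander: black power adapter, 130 x 60 x 36 mm, origin under its centre.
- screwdriver: Bystander: green-handled screwdriver, 190 mm long, lying along its x between vise and frame corner.
- tape: Bystander: roll of yellow tape lying flat, diameter 84, height 24 mm, origin under its centre.
- jar: Bystander: amber jar with steel lid, diameter 60, height 70 mm, origin under its centre.

How it is judged:
By the outcome, as a careful person would: the job done as asked, in the order asked, and still so for the second after the job is handed in, while the arm keeps its last pose, push and grip.
It also fails if it takes over 64 s, if anything falls off the work surface, if the arm or the gripper's body presses on something with over 40 N, if the wrist force passes 120 N, or if a joint passes its speed limit or range.

## Robot

A 6-joint arm with a two-finger parallel gripper is mounted at the origin on the work surface. World frame = base frame: x ahead of the robot, y to its left, z up, the work surface at z = 0. Lengths are in m, angles in rad, forces in N, time in s.
With the tool pointing down it reaches from about 0.35 to 0.975 m from the base axis. Payload 4.9 kg.
Tool frame: the origin (TCP) lies at the very end of the fingers, on their centre line; the grasp point (between the pads) lies 19 mm behind it (ctrl.grasp_offset is the distance from the TCP to the grasp point, in m); y points along the fingers, z is the direction in which the jaws open and shut, and the axes are right-handed (so a half turn about y gives the same grasp; the last joint's range is limited). The gripper opens to 85 mm and grips with 20 to 120 N. Pads are 22 mm wide; open, the fingers measure 114 mm over their backs; the gripper's body (76 mm by 85 mm) begins 54 mm behind the grasp point. The pads swing forward as they close: fully open they stand 13 mm farther back than shut.
Start: joints at [0.99, 0.053, 1.613, -0, 1.476, -0.119], TCP at [0.278, 0.56, 0.231] pointing down, gripper open.
Joint ranges: [-3.01, 3.01], [-1.01, 2.22], [0.06, 2.58], [-1.02, 4.17], [0.09, 2.62], [-3.14, 3.14]. Speed limits (rad/s): [2.57, 2.57, 3.14, 3.14, 3.14, 3.14].

## Interface

Orientations are given as a rotation vector (axis times angle).
In Python, from station import ctrl, eyes, finish_job, find_in, regions_of, pinpoint gives the robot as it stands.
- The arm moves only by the tool play_rows, never from a script. Its argument "moves" is a list of rows, each an object of numbers: "x", "y", "z": the shift along the world's x, y, z in cm; "turn": the turn about the world's z in degrees; "jaw": the finger opening in cm, from 0 to 8.54. A call has 1 to 8 rows; each row shifts and turns the commanded pose from where the row before left it; what a row does not reach is not made up. A row lasts 1/12 s, in which the tool goes at most 41.7 mm and 7.16 degrees, less where a joint would pass 70% of its speed; a pose out of reach is approached as far as the arm can. A call is refused whole if a number of a shift passes 4.17 or a number of a turn 7.16, either way. A call with a gripper value outside its range is refused whole. The fingers move at their own pace and stop on an object; "squeeze" is the grip in N (left out, the last holds). Time passes only in rows, so rows that do not move let the fingers close. It gives the time, the measured TCP pose, the force and the opening at its end, in the units of the state.
- ctrl.get_obs(): the state, without advancing time (a new reading comes with each control period).
- eyes.get_image(name): name is "scene" or "top"; returns a dict with "img" (420x560x3 uint8, red, green, blue), "camera_matrix" (3x3 intrinsics, pixels), "cam_to_world" (4x4, takes a point from camera to world coordinates). Camera axes: x right, y up, looking along -z (the intrinsics and any distortion apply to the point x, -y, -z); pixel columns grow to the right and rows downward; lengths in m; the calibration is good to about 2 mm. A picture is of the moment at which its call begins. There is no depth.
- finish_job(): hands the job in, once; it reports no verdict.
Trained networks look in the newest picture that a camera, given by its name, has taken for a name from the list of things; names that differ only in an ending like _2 or _b are one class to them, and where a whole thing is asked for, a point or a joint stands for the part that bears it (a point fixed in the world has none). Each returns a list of dicts, best first, with "score" (0 to 1); they miss things now and then, are a little off and sometimes report something else, mostly with a low value. They report only what shows in the picture. A call takes as long as a camera call.
- find_in(camera, query): "point" ([column, row] in pixels, amid what is visible of it).
- regions_of(camera, query): "pixels" (420x560 bool, what is visible of it) and "point" ([column, row] in pixels, amid what is visible of it).
- pinpoint(camera, query): "point" ([column, row] in pixels: a listed point, or the origin of a listed thing).
The state is a dict: "t": time; "q": joint angles; "dq": joint speeds; "effort": joint torques, N m; "tool_pos": TCP position; "tool_rot": TCP orientation; "contact_force": force on the tool from outside, world axes, zero at the start; "wrist_torque": the same for the moment, N m; "opening": finger opening in m.
Only numpy, scipy, OpenCV 4.12 (cv2) and the standard library are available. Lean on these libraries where they do the work, as an engineer would, in place of code of your own. Each camera call takes 0.05 s, during which the arm holds its last target.

## Working session

There is one attempt and no reset: what is moved stays moved. The work goes in short steps, Python scripts to look and compute and a tool call to move; the robot and the scene stay as the last step left them, time stands still between calls to the robot, and variables do not carry over. Pictures are saved under pics/ and viewed, and the job is handed in when it is done.

Besides the shell and the picture viewer there is one more tool, called after ">>>" by a JSON object that holds its "fn" and its "kwargs", one argument or row to a line. play_rows: Moves the arm, as the interface text tells. Its arguments: {"type":"object","properties":{"moves":{"type":"array"},"squeeze":{"type":"number"}},"required":["moves"]}

```bash
mkdir -p pics; ls
cat > h.py <<'E'
import numpy as np, cv2
from station import ctrl, eyes, finish_job, find_in, regions_of, pinpoint
def ray(im,p):
    K=im["camera_matrix"];T=np.array(im["cam_to_world"])
    d=np.linalg.inv(K)@np.array([p[0],p[1],1.]);d=np.array([d[0],-d[1],-d[2]])
    return T[:3,3],T[:3,:3]@d
def at_z(im,p,z):
    o,d=ray(im,p);return o+d*(z-o[2])/d[2]
def proj(im,P):
    K=im["camera_matrix"];T=np.array(im["cam_to_world"])
    c=T[:3,:3].T@(np.array(P)-T[:3,3]);c=np.array([c[0],-c[1],-c[2]]);u=K@c;return u[:2]/u[2]
def tri(a,pa,b,pb):
    A=np.zeros((3,3));B=np.zeros(3);L=[]
    for im,p in((a,pa),(b,pb)):
        o,d=ray(im,p);d=d/np.linalg.norm(d);M=np.eye(3)-np.outer(d,d);A+=M;B+=M@o;L.append((M,o))
    x=np.linalg.solve(A,B);return x,[round(1e3*float(np.linalg.norm(M@(x-o))),1) for M,o in L]
E
python3 - <<'E'
from h import *
np.set_printoptions(precision=4,suppress=True)
ims={c:eyes.get_image(c) for c in("scene","top")}
for c in ims:
    cv2.imwrite(f"pics/{c}0.png",ims[c]["img"][:,:,::-1]); print(c,ims[c]["camera_matrix"],ims[c]["cam_to_world"],[k for k in ims[c]])
for n in ["jaw_post","vise","square","square_grip","square_heel","corner","back_rail","side_rail","bottle","adapter","screwdriver","tape","jar"]:
    r={c:pinpoint(c,n)[:2] for c in ims}
    print(n,[(c,[(np.round(x["point"],1).tolist(),round(x["score"],2)) for x in r[c]]) for c in r])
    if r["scene"] and r["top"]: print("   ",*tri(ims["scene"],r["scene"][0]["point"],ims["top"],r["top"][0]["point"]))
print(ctrl.get_obs())
E
```

```text
pics
scene [[413.8071   0.     282.8528]
 [  0.     413.8071 212.5825]
 [  0.       0.       1.    ]] [[ 0.8287 -0.3351  0.4482  1.1401]
 [ 0.5595  0.4785 -0.6767 -0.8876]
 [ 0.0123  0.8116  0.584   0.8447]
 [ 0.      0.      0.      1.    ]] ['img', 'camera_matrix', 'cam_to_world']
top [[465.9356   0.     283.4307]
 [  0.     465.9356 202.5919]
 [  0.       0.       1.    ]] [[ 0.026   0.9906 -0.1339  0.3882]
 [-0.9996  0.0266  0.0024 -0.0015]
 [ 0.006   0.1338  0.991   1.4465]
 [ 0.      0.      0.      1.    ]] ['img', 'camera_matrix', 'cam_to_world']
jaw_post [('scene', [([247.5, 244.8], 0.71)]), ('top', [])]
vise [('scene', [([263.6, 274.2], 0.98)]), ('top', [([340.8, 188.5], 0.74)])]
    [ 0.6256 -0.1899  0.0029] [9.2, 9.2]
square [('scene', [([268.6, 267.7], 0.56)]), ('top', [([338.4, 191.6], 0.7)])]
    [ 0.6212 -0.1751  0.0134] [0.3, 0.3]
square_grip [('scene', [([271.0, 259.8], 0.87)]), ('top', [([338.6, 185.1], 0.66)])]
    [ 0.6328 -0.1733  0.0492] [3.1, 3.1]
square_heel [('scene', [([291.0, 262.9], 0.76)]), ('top', [([326.9, 174.7], 0.98)])]
    [ 0.6716 -0.1364  0.0292]
[... 730 characters left out ...]
6.7, 6.7]
tape [('scene', [([259.0, 218.9], 0.87)]), ('top', [([283.0, 243.7], 0.83)])]
    [ 0.4567 -0.0052  0.016 ] [2.8, 2.8]
jar [('scene', [([320.2, 169.9], 0.76)]), ('top', [([146.2, 235.3], 0.89)])]
    [0.4647 0.4098 0.0138] [5.6, 5.6]
{'t': 1.4, 'q': array([ 0.99  ,  0.0527,  1.6129, -0.    ,  1.476 , -0.119 ]), 'dq': array([ 0.0005,  0.001 , -0.0009,  0.0005, -0.0008,  0.0011]), 'effort': array([ -0.001 , -39.367 , -37.0456,  -0.0002,   0.0005,  -0.    ]), 'tool_pos': array([0.2784, 0.5595, 0.2313]), 'tool_rot': array([-1.5403,  0.3621, -0.3621]), 'contact_force': array([-0.9316,  0.1096,  0.6569]), 'wrist_torque': array([-0.0083, -0.0078,  0.0385]), 'opening': 0.08536390297137642}
```

Run:
```python
import cv2
a=cv2.imread("pics/scene0.png");b=cv2.imread("pics/top0.png")
cv2.imwrite("pics/s1.png",cv2.resize(a[140:350,160:430],(800,600*1),interpolation=cv2.INTER_CUBIC)[:600])
cv2.imwrite("pics/t1.png",cv2.resize(b[130:270,290:450],None,fx=4.3,fy=4.3,interpolation=cv2.INTER_CUBIC)[:600])
cv2.imwrite("pics/t2.png",cv2.resize(b[130:270,130:310],None,fx=4.2,fy=4.2,interpolation=cv2.INTER_CUBIC)[:600])
```

```text
(no output)
```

View pics/scene0.png

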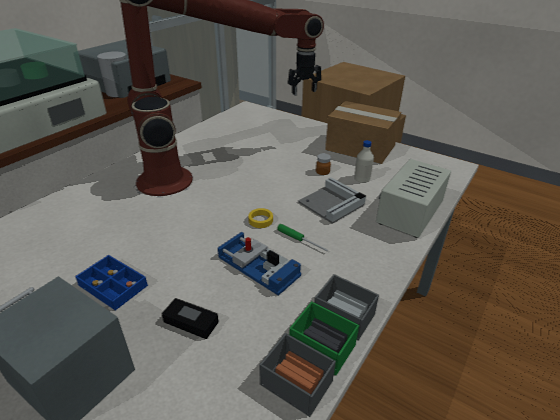

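View pics/s1.png

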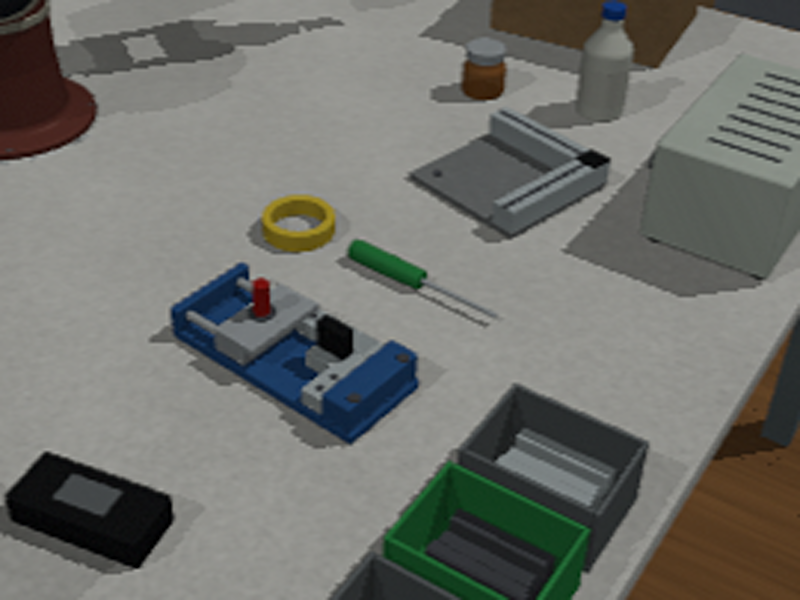

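View pics/t1.png

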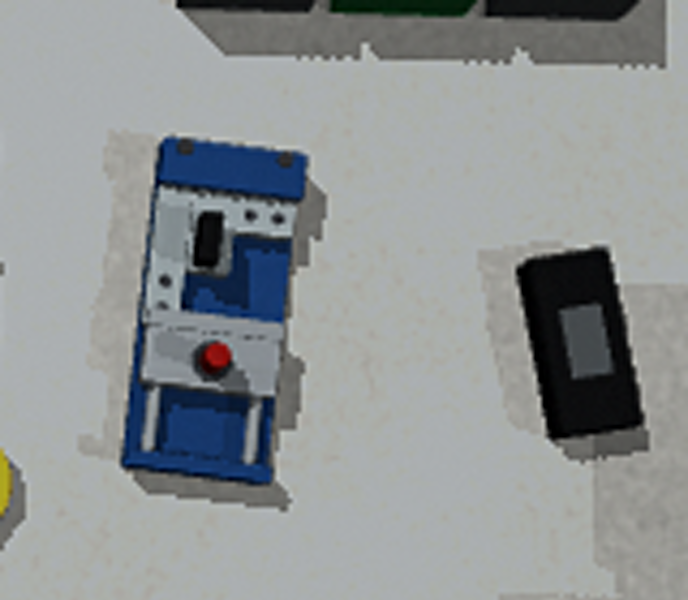

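View pics/t2.png

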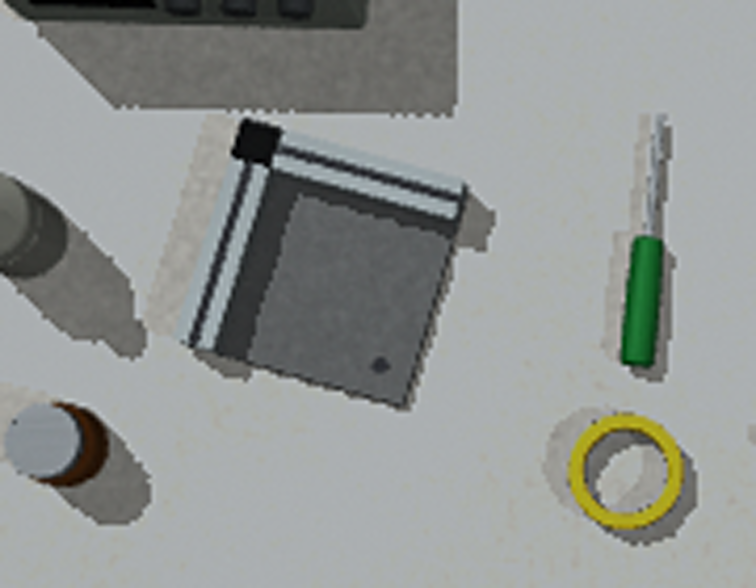

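The top view shows the vise tilted about -6°, with the red post near px (340,213) and the grip at (338,185). The frame corner is tilted about -15°, with its heel end at (191,163). Next I'll fit the poses.

```bash
cat > fit.py <<'E'
from h import *
from scipy.optimize import least_squares
from scipy.spatial.transform import Rotation as R
np.set_printoptions(precision=4,suppress=True)
S=eyes.get_image("scene");T=eyes.get_image("top")
def pp(c,n):
    r=pinpoint(c,n);return r[0]["point"] if r and r[0]["score"]>.5 else None
def t1(x,y):return ((x+.5)/4.3-.5+290,(y+.5)/4.3-.5+130)
def t2(x,y):return ((x+.5)/4.2-.5+130,(y+.5)/4.2-.5+130)
def s1(x,y):return ((x+.5)/(800/270)-.5+160,(y+.5)/(600/210)-.5+140)
def fit(obs,p0):
    W=lambda p,q:np.array([p[0]+np.cos(p[2])*q[0]-np.sin(p[2])*q[1],p[1]+np.sin(p[2])*q[0]+np.cos(p[2])*q[1],q[2]])
    f=lambda p:np.concatenate([(proj(im,W(p,q))-np.array(u)) for n,im,q,u in obs])
    r=least_squares(f,p0,loss="soft_l1");e=f(r.x).reshape(-1,2)
    for o,v in zip(obs,e):print("  ",o[0],v.round(1))
    print(r.x,np.degrees(r.x[2]));return r.x
o=[]
for n,q in dict(vise=(0,0,0),square=(0,0,.014),square_grip=(.012,.012,.051),square_heel=(.05,.05,.014),jaw_post=(-.07,0,.064)).items():
    for c,im in (("scene",S),("top",T)):
        u=pp(c,n)
        if u is not None:o.append((c+n,im,q,u))
o+=[("T fj",T,(.088,.052,.046),t1(163,137)),("T fj",T,(.088,-.052,.046),t1(307,153)),("T fj",T,(.051,-.052,.046),t1(303,198)),("T fj",T,(.051,.052,.046),t1(158,183)),
("T post",T,(-.07,0,.084),t1(216,356)),("S post",S,(-.07,0,.084),s1(262,283)),("T grip",T,(.012,.012,.068),t1(209,232)),
("T end",T,(-.152,.052,.02),t1(122,467)),("T end",T,(-.152,-.052,.02),t1(271,483))]
print("vise");fit(o,[.62,-.18,-.1])
o=[]
for n,q in dict(corner=(0,0,.01),back_rail=(.015,-.055,.01),side_rail=(-.07,.015,.01)).items():
    for c,im in (("scene",S),("top",T)):
        u=pp(c,n)
        if u is not None:o.append((c+n,im,q,u))
o+=[("T deck",T,(-.14,-.14,.01),t2(407,408)),("T rail end",T,(.0,-.14,.04),t2(455,219)),("T rail endo",T,(.03,-.14,.04),t2(467,184)),
("T siderail end",T,(-.14,0,.04),t2(213,350)),("T siderail endo",T,(-.14,.03,.04),t2(180,342)),("S deck",S,(-.14,-.14,.01),s1(507,237)) if 0 else ("S deck",S,(-.14,0,.04),s1(491,127)),("T in",T,(0,0,.04),t2(270,165))]
print("corner");fit(o,[.67,.26,-.25])
b=ctrl.get_obs();M=R.from_rotvec(b["tool_rot"]).as_matrix();print(M,np.degrees(np.arctan2(M[1,2],M[0,2])))
E
python3 fit.py
```

```text
vise
   scenevise [1.7 1.1]
   topvise [0.7 2.1]
   scenesquare [-3.   0.3]
   topsquare [-1.3 -0. ]
   scenesquare_grip [2.6 0.3]
   topsquare_grip [-0.6  0. ]
   scenesquare_heel [-2.1  4.3]
   topsquare_heel [-4.  -0.5]
   scenejaw_post [1.2 0.8]
   topjaw_post [-0.4  1.9]
   T fj [-0.1 -0.9]
   T fj [ 0.1 -0.7]
   T fj [-0.1  0.6]
   T fj [-0.2  0.1]
   T post [ 0.7 -0.5]
   S post [0.2 0.9]
   T grip [0.5 1.5]
   T end [0.3 0.5]
   T end [-0.5  0.8]
[ 0.619  -0.1803 -0.0924] -5.296660152312368
corner
   scenecorner [ 0.3 -1. ]
   topcorner [0.4 2. ]
   sceneback_rail [-0.3  1.4]
   topback_rail [-0.9 -0.3]
   sceneside_rail [ 0.4 -0.8]
   topside_rail [ 1.6 -1.5]
   T deck [-0.3 -0.2]
   T rail end [0.2 0.1]
   T rail endo [ 0.1 -0.8]
   T siderail end [0.4 0.4]
   T siderail endo [-1.2 -0.4]
   S deck [-0.3 -3.6]
   T in [0.5 0.8]
[ 0.6728  0.2712 -0.2466] -14.129741485313083
[[ 0.8952  0.      0.4456]
 [-0.4456 -0.      0.8952]
 [ 0.     -1.     -0.    ]] 63.540405542569694
```

>>> {"fn": "play_rows", "kwargs": {
  "moves": [
    {"x": 1.3,"y": -3.6,"turn": 3},
    {"x": 1.3,"y": -3.6,"turn": 3},
    {"x": 1.3,"y": -3.6,"turn": 3},
    {"x": 1.3,"y": -3.6,"turn": 3},
    {"x": 1.3,"y": -3.6,"turn": 3},
    {"x": 1.3,"y": -3.6,"turn": 3},
    {"x": 1.3,"y": -3.6,"turn": 3},
    {"x": 1.3,"y": -3.6}
  ],
  "squeeze": 40
}}

```text
invalid input
```

>>> {"fn": "play_rows", "kwargs": {
  "moves": [
    {"x": 1.3,"y": -3.6},
    {"x": 1.3,"y": -3.6},
    {"x": 1.3,"y": -3.6},
    {"x": 1.3,"y": -3.6},
    {"x": 1.3,"y": -3.6},
    {"x": 1.3,"y": -3.6},
    {"x": 1.3,"y": -3.6},
    {"x": 1.3,"y": -3.6}
  ]
}}

```text
invalid input
```

>>> {"fn": "play_rows", "kwargs": {
  "moves": [
    {"x": 1.3,"y": -3.6,"z": 0,"turn": 3,"jaw": 8.5},
    {"x": 1.3,"y": -3.6,"z": 0,"turn": 3,"jaw": 8.5},
    {"x": 1.3,"y": -3.6,"z": 0,"turn": 3,"jaw": 8.5},
    {"x": 1.3,"y": -3.6,"z": 0,"turn": 3,"jaw": 8.5},
    {"x": 1.3,"y": -3.6,"z": 0,"turn": 3,"jaw": 8.5},
    {"x": 1.3,"y": -3.6,"z": 0,"turn": 3,"jaw": 8.5},
    {"x": 1.3,"y": -3.6,"z": 0,"turn": 3,"jaw": 8.5},
    {"x": 1.3,"y": -3.6,"z": 0,"turn": 0,"jaw": 8.5}
  ],
  "squeeze": 40
}}

```text
t: 2.97
tool_pos: [0.3827, 0.2699, 0.2315]
tool_rot: [-1.569, 0.072, -0.074]
contact_force: [-0.1, 0.4, 0.2]
opening: 0.0845
```

>>> {"fn": "play_rows", "kwargs": {
  "moves": [
    {"x": 1.4,"y": -3.6,"z": 0,"turn": 0,"jaw": 8.5},
    {"x": 1.4,"y": -3.6,"z": 0,"turn": 0,"jaw": 8.5},
    {"x": 1.4,"y": -3.6,"z": 0,"turn": 0,"jaw": 8.5},
    {"x": 1.4,"y": -3.6,"z": 0,"turn": 0,"jaw": 8.5},
    {"x": 1.4,"y": -3.6,"z": 0,"turn": 0,"jaw": 8.5},
    {"x": 1.4,"y": -3.6,"z": 0,"turn": 0,"jaw": 8.5},
    {"x": 1.4,"y": -3.6,"z": 0,"turn": 0,"jaw": 8.5},
    {"x": 1.4,"y": -3.6,"z": 0,"turn": 0,"jaw": 8.5}
  ]
}}

```text
t: 3.63
tool_pos: [0.4948, -0.0185, 0.2317]
tool_rot: [-1.57, 0.074, -0.076]
contact_force: [1.0, 0.7, 0.5]
opening: 0.0849
```

>>> {"fn": "play_rows", "kwargs": {
  "moves": [
    {"x": 1.4,"y": -3.6,"z": 0,"turn": 0,"jaw": 8.5},
    {"x": 1.4,"y": -3.6,"z": 0,"turn": 0,"jaw": 8.5},
    {"x": 1.4,"y": -3.6,"z": 0,"turn": 0,"jaw": 8.5},
    {"x": 1.3,"y": -3.6,"z": 0,"turn": 0,"jaw": 8.5},
    {"x": 0,"y": -1.2,"z": -2,"turn": 0,"jaw": 8.5},
    {"x": 0,"y": 0,"z": -3,"turn": 0,"jaw": 8.5},
    {"x": 0,"y": 0,"z": 0,"turn": 0,"jaw": 8.5},
    {"x": 0,"y": 0,"z": 0,"turn": 0,"jaw": 8.5}
  ]
}}

```text
t: 4.3
tool_pos: [0.5481, -0.1719, 0.1792]
tool_rot: [-1.567, 0.079, -0.072]
contact_force: [0.4, 0.9, 0.5]
opening: 0.0851
```

```bash
cat > st.py <<'E'
from h import *
from scipy.spatial.transform import Rotation as R
np.set_printoptions(precision=4,suppress=True)
b=ctrl.get_obs();M=R.from_rotvec(b["tool_rot"]).as_matrix()
print(b["t"],b["tool_pos"],"zyaw",np.degrees(np.arctan2(M[1,2],M[0,2])),"tilt",M[2],b["contact_force"],b["wrist_torque"],b["opening"],b["q"])
E
python3 st.py
python3 - <<'E'
from h import *
for c in ("scene","top"):
    im=eyes.get_image(c)["img"][:,:,::-1]
    v=im[170:310,190:330] if c=="scene" else im[130:270,270:410]
    cv2.imwrite(f"pics/a_{c}.png",cv2.resize(v,(590,590),interpolation=cv2.INTER_CUBIC))
E
```

```text
4.3 [ 0.5481 -0.1719  0.1792] zyaw 84.52023893914446 tilt [-0.0046 -1.      0.0018] [0.3967 0.9405 0.5338] [ 0.0262 -0.0622 -0.0067] 0.08513803842780579 [-0.4336 -0.0262  1.7807  0.0002  1.392  -1.9088]
```

View pics/a_scene.png

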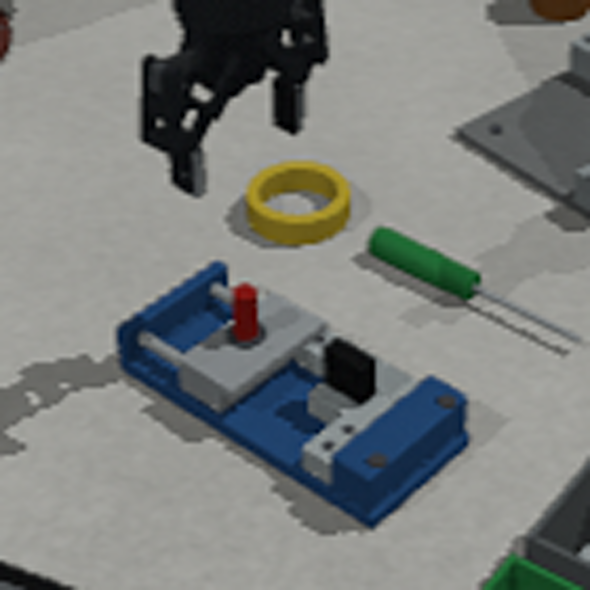

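View pics/a_top.png

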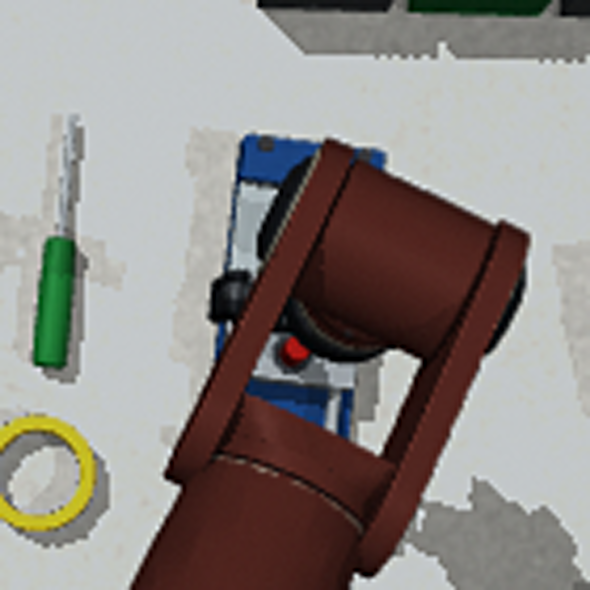

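>>> {"fn": "play_rows", "kwargs": {
  "moves": [
    {"x": 0.1,"y": -0.2,"z": -3,"turn": 0,"jaw": 8.5},
    {"x": 0,"y": 0,"z": -3,"turn": 0,"jaw": 8.5},
    {"x": 0,"y": 0,"z": -3,"turn": 0,"jaw": 8.5},
    {"x": 0,"y": 0,"z": -2.5,"turn": 0,"jaw": 8.5},
    {"x": 0,"y": 0,"z": -1.2,"turn": 0,"jaw": 8.5},
    {"x": 0,"y": 0,"z": 0,"turn": 0,"jaw": 1.5},
    {"x": 0,"y": 0,"z": 0,"turn": 0,"jaw": 1.5},
    {"x": 0,"y": 0,"z": 0,"turn": 0,"jaw": 1.5}
  ],
  "squeeze": 30
}}

```text
t: 5.07
tool_pos: [0.5524, -0.1751, 0.0572]
tool_rot: [-1.571, 0.071, -0.078]
contact_force: [0.6, 0.5, 0.4]
opening: 0.0514
```

>>> {"fn": "play_rows", "kwargs": {
  "moves": [
    {"x": 0,"y": 0,"z": 0,"turn": 0,"jaw": 1.5},
    {"x": 0,"y": 0,"z": 0,"turn": 0,"jaw": 1.5},
    {"x": 0,"y": 0,"z": 0,"turn": 0,"jaw": 1.5},
    {"x": 0,"y": 0,"z": 0,"turn": 0,"jaw": 1.5},
    {"x": 0,"y": 0,"z": 0,"turn": 0,"jaw": 1.5},
    {"x": 0,"y": 0,"z": 0,"turn": 0,"jaw": 1.5}
  ]
}}

```text
t: 5.57
tool_pos: [0.5517, -0.1744, 0.0563]
tool_rot: [-1.569, 0.073, -0.077]
contact_force: [-1.6, 2.7, 7.3]
opening: 0.0172
```

>>> {"fn": "play_rows", "kwargs": {
  "moves": [
    {"x": -0.4,"y": 0.04,"z": 0,"turn": 0,"jaw": 1.5},
    {"x": -0.5,"y": 0.04,"z": 0,"turn": 0,"jaw": 1.5},
    {"x": -0.5,"y": 0.05,"z": 0,"turn": 0,"jaw": 1.5},
    {"x": -0.5,"y": 0.05,"z": 0,"turn": 0,"jaw": 1.5},
    {"x": -0.5,"y": 0.05,"z": 0,"turn": 0,"jaw": 1.5},
    {"x": -0.5,"y": 0.05,"z": 0,"turn": 0,"jaw": 1.5},
    {"x": -0.5,"y": 0.04,"z": 0,"turn": 0,"jaw": 1.5},
    {"x": 0,"y": 0,"z": 0,"turn": 0,"jaw": 1.5}
  ]
}}

```text
t: 6.23
tool_pos: [0.5174, -0.171, 0.0563]
tool_rot: [-1.569, 0.072, -0.078]
contact_force: [-0.3, 5.0, 8.3]
opening: 0.0171
```

>>> {"fn": "play_rows", "kwargs": {
  "moves": [
    {"x": 0,"y": 0,"z": 0,"turn": 0,"jaw": 1.5},
    {"x": 0,"y": 0,"z": 0,"turn": 0,"jaw": 8.5},
    {"x": 0,"y": 0,"z": 0,"turn": 0,"jaw": 8.5},
    {"x": 0,"y": 0,"z": 0,"turn": 0,"jaw": 8.5},
    {"x": 0,"y": 0,"z": 0,"turn": 0,"jaw": 8.5},
    {"x": 0,"y": 0,"z": 0,"turn": 0,"jaw": 8.5}
  ]
}}

```text
t: 6.73
tool_pos: [0.516, -0.1713, 0.0538]
tool_rot: [-1.569, 0.076, -0.074]
contact_force: [0.2, -0.3, -0.2]
opening: 0.0763
```

```bash
python3 st.py
python3 - <<'E'
from h import *
for c in ("scene","top"):
    im=eyes.get_image(c)["img"][:,:,::-1]
    v=im[170:310,190:330] if c=="scene" else im[130:270,270:410]
    cv2.imwrite(f"pics/b_{c}.png",cv2.resize(v,(590,590),interpolation=cv2.INTER_CUBIC))
E
```

```text
6.7333 [ 0.516  -0.1713  0.0538] zyaw 84.53543396499764 tilt [-0.001 -1.     0.   ] [ 0.2163 -0.3081 -0.2083] [ 0.0701 -0.0554 -0.014 ] 0.07628234753798373 [-0.4573  0.0412  1.9393 -0.0003  1.162  -1.9325]
```

View pics/b_scene.png

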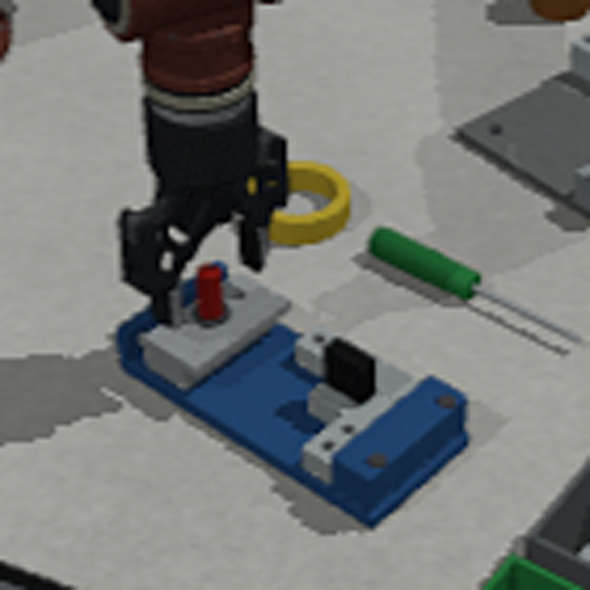

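>>> {"fn": "play_rows", "kwargs": {
  "moves": [
    {"x": 0,"y": 0,"z": 1.5,"turn": 0,"jaw": 8.5},
    {"x": 2.4,"y": 0,"z": 0,"turn": 0,"jaw": 8.5},
    {"x": 2.4,"y": 0,"z": 0,"turn": 0,"jaw": 8.5},
    {"x": 2.4,"y": 0,"z": 0,"turn": 0,"jaw": 8.5},
    {"x": 2.4,"y": 0.2,"z": 0,"turn": 0,"jaw": 8.5},
    {"x": 2.0,"y": 0,"z": 0,"turn": 0,"jaw": 8.5},
    {"x": 0,"y": 0,"z": 0,"turn": 0,"jaw": 8.5},
    {"x": 0,"y": 0,"z": 0,"turn": 0,"jaw": 8.5}
  ]
}}

```text
t: 7.5
tool_pos: [0.6329, -0.1692, 0.069]
tool_rot: [-1.57, 0.075, -0.074]
contact_force: [-0.4, 0.9, 0.3]
opening: 0.085
```

```bash
python3 st.py
python3 - <<'E'
from h import *
for c in ("scene","top"):
    I=eyes.get_image(c);im=I["img"][:,:,::-1]
    v=im[170:310,190:330] if c=="scene" else im[130:270,270:410]
    cv2.imwrite(f"pics/c_{c}.png",cv2.resize(v,(590,590),interpolation=cv2.INTER_CUBIC))
    print(c,proj(I,[.632,-.1695,.051]),[(x["point"],x["score"]) for x in pinpoint(c,"square_grip")[:1]])
E
```

```text
7.5 [ 0.6329 -0.1692  0.069 ] zyaw 84.57877160992415 tilt [-0.0006 -1.     -0.    ] [-0.4479  0.9155  0.2734] [-0.0148  0.053   0.0079] 0.08497376811204725 [-0.3747  0.2658  1.6586 -0.0002  1.2178 -1.8508]
scene [272.6342595  258.37956336] [([271.4, 258.0], 0.58)]
top [338.04007349 186.02868818] [([337.2, 185.9], 0.63)]
```

View pics/c_scene.png

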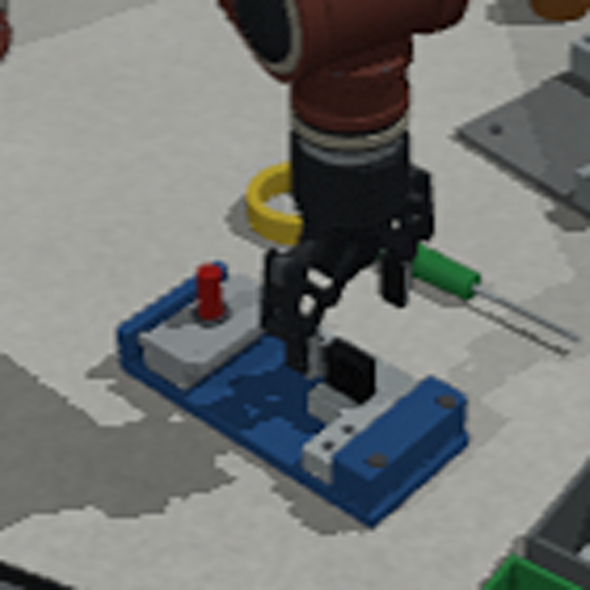

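>>> {"fn": "play_rows", "kwargs": {
  "moves": [
    {"x": 0,"y": 0,"z": -1.5,"turn": 0,"jaw": 8.5},
    {"x": 0,"y": 0,"z": -1.4,"turn": 0,"jaw": 8.5},
    {"x": 0,"y": 0,"z": 0,"turn": 0,"jaw": 1.3},
    {"x": 0,"y": 0,"z": 0,"turn": 0,"jaw": 1.3},
    {"x": 0,"y": 0,"z": 0,"turn": 0,"jaw": 1.3},
    {"x": 0,"y": 0,"z": 0,"turn": 0,"jaw": 1.3},
    {"x": 0,"y": 0,"z": 0,"turn": 0,"jaw": 1.3},
    {"x": 0,"y": 0,"z": 0,"turn": 0,"jaw": 1.3}
  ],
  "squeeze": 40
}}

```text
t: 8.37
tool_pos: [0.6331, -0.1697, 0.0413]
tool_rot: [-1.57, 0.074, -0.076]
contact_force: [0.9, -0.1, -1.9]
opening: 0.0152
```

>>> {"fn": "play_rows", "kwargs": {
  "moves": [
    {"x": 0,"y": 0,"z": 0,"turn": 0,"jaw": 1.2},
    {"x": 0,"y": 0,"z": 0,"turn": 0,"jaw": 1},
    {"x": 0,"y": 0,"z": 0,"turn": 0,"jaw": 1},
    {"x": 0,"y": 0,"z": 0,"turn": 0,"jaw": 1},
    {"x": 0,"y": 0,"z": 0,"turn": 0,"jaw": 1}
  ],
  "squeeze": 90
}}

```text
t: 8.78
tool_pos: [0.6331, -0.1697, 0.0413]
tool_rot: [-1.57, 0.074, -0.076]
contact_force: [0.1, -1.8, 4.6]
opening: 0.0144
```

```bash
python3 st.py
```

```text
8.7833 [ 0.6331 -0.1697  0.0413] zyaw 84.54225330873547 tilt [ 0.0016 -1.     -0.0007] [ 0.1147 -1.847   4.5799] [-0.0979  0.0066  0.0205] 0.014435553484714465 [-0.3752  0.2993  1.6697 -0.0003  1.1708 -1.8506]
```

>>> {"fn": "play_rows", "kwargs": {
  "moves": [
    {"x": 0,"y": 0,"z": 0.3,"turn": 0,"jaw": 1},
    {"x": 0,"y": 0,"z": 0.5,"turn": 0,"jaw": 1},
    {"x": 0,"y": 0,"z": 0.7,"turn": 0,"jaw": 1}
  ]
}}

```text
t: 9.03
tool_pos: [0.6307, -0.1684, 0.0534]
tool_rot: [-1.568, 0.078, -0.071]
contact_force: [-0.3, 0.1, -2.9]
opening: 0.0147
```

>>> {"fn": "play_rows", "kwargs": {
  "moves": [
    {"x": 0,"y": 0,"z": 1.2,"turn": 0,"jaw": 1},
    {"x": 0,"y": 0,"z": 2,"turn": 0,"jaw": 1},
    {"x": 0,"y": 0,"z": 2,"turn": 0,"jaw": 1},
    {"x": 0,"y": 0,"z": 2,"turn": 0,"jaw": 1},
    {"x": 0,"y": 0,"z": 1,"turn": 0,"jaw": 1},
    {"x": 0,"y": 0,"z": 0,"turn": 0,"jaw": 1},
    {"x": 0,"y": 0,"z": 0,"turn": 0,"jaw": 1}
  ]
}}

```text
t: 9.62
tool_pos: [0.6327, -0.1693, 0.1379]
tool_rot: [-1.57, 0.074, -0.076]
contact_force: [0.3, 0.0, -2.4]
opening: 0.0146
```

```bash
python3 st.py
python3 - <<'E'
from h import *
for c in ("scene","top"):
    I=eyes.get_image(c);im=I["img"][:,:,::-1]
    v=im[140:310,190:360] if c=="scene" else im[130:270,270:410]
    cv2.imwrite(f"pics/d_{c}.png",cv2.resize(v,(590,590),interpolation=cv2.INTER_CUBIC))
E
```

```text
9.6167 [ 0.6327 -0.1693  0.1379] zyaw 84.54465810375191 tilt [ 0.0011 -1.     -0.0003] [ 0.3456  0.0079 -2.3601] [-0.0253  0.0029 -0.0288] 0.014586468375142301 [-0.375   0.1917  1.6213  0.      1.3275 -1.8506]
```

View pics/d_scene.png

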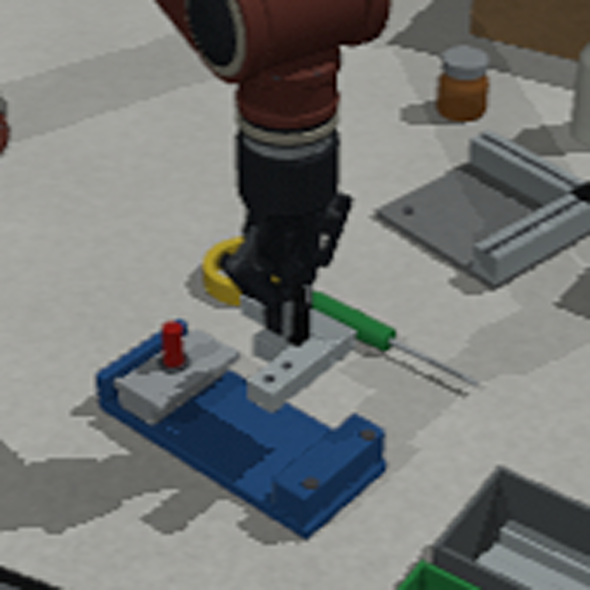

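```bash
cat > edge.py <<'E'
from h import *
from scipy.optimize import least_squares
from scipy.ndimage import map_coordinates
np.set_printoptions(precision=4,suppress=True)
I={c:eyes.get_image(c) for c in("scene","top")}
G={c:cv2.cvtColor(cv2.imread(f"pics/{c}0.png"),cv2.COLOR_BGR2GRAY).astype(float) for c in I}
p=np.array([.6728,.2712,-.2466])
W=lambda p,q:np.array([p[0]+np.cos(p[2])*q[0]-np.sin(p[2])*q[1],p[1]+np.sin(p[2])*q[0]+np.cos(p[2])*q[1],q[2]])
E=[("in_back",(0,-.132,.04),(0,-.02,.04)),("out_back",(.03,-.132,.04),(.03,-.0,.04)),("in_side",(-.132,0,.04),(-.02,0,.04)),("out_side",(-.132,.03,.04),(-.01,.03,.04)),
 ("deck_x",(-.14,-.13,.01),(-.14,-.03,.01)),("deck_y",(-.13,-.14,.01),(-.03,-.14,.01))]
for it in range(2):
  obs=[]
  for c in I:
    for n,a,b in E:
      if c=="scene" and n in("in_back",):pass
      A,B=np.array(a),np.array(b);pa,pb=proj(I[c],W(p,A)),proj(I[c],W(p,B));d=(pb-pa)/np.linalg.norm(pb-pa);nn=np.array([-d[1],d[0]])
      s=np.arange(-2.5,2.51,.1);off=[]
      for f in np.linspace(0.02,.98,40):
        q=A+f*(B-A);u=proj(I[c],W(p,q));pts=u+s[:,None]*nn
        g=np.abs(np.gradient(map_coordinates(G[c],[pts[:,1],pts[:,0]],order=1)))
        k=g.argmax()
        if g[k]>.6 and 2<k<len(s)-3:
            w=g[max(0,k-8):k+9];so=s[max(0,k-8):k+9];o=(w*so).sum()/w.sum();off.append((f,o));
            obs.append((c,n,q,u+o*nn,nn))
      if it==1 and off:
        off=np.array(off);pf=np.polyfit(off[:,0],off[:,1],1);print(c,n,len(off),"med off",round(np.median(off[:,1]),2),"sd",round(off[:,1].std(),2),"slope deg",round(np.degrees(pf[0]/np.linalg.norm(pb-pa)),2))
  f=lambda x:np.array([(proj(I[c],W(x,q))-u)@nn for c,n,q,u,nn in obs])
  r=least_squares(f,p,loss="soft_l1",f_scale=.3);p=r.x;print(len(obs),p,np.degrees(p[2]),np.sqrt(np.mean(r.fun**2)))
for c in I:
  o=[k for k in obs if k[0]==c];f=lambda x:np.array([(proj(I[c],W(x,q))-u)@nn for c,n,q,u,nn in o])
  r=least_squares(f,p,loss="soft_l1",f_scale=.3);print(c,r.x,np.degrees(r.x[2]))
E
python3 edge.py
```

```text
368 [ 0.6711  0.2685 -0.2477] -14.190241262969764 1.0079124036802911
scene in_back 40 med off 1.48 sd 0.85 slope deg -1.46
scene out_back 36 med off -0.91 sd 0.18 slope deg 0.3
scene in_side 38 med off -1.33 sd 0.12 slope deg 0.2
scene out_side 40 med off 0.73 sd 0.67 slope deg -0.5
scene deck_x 40 med off -0.62 sd 0.09 slope deg 0.28
scene deck_y 39 med off 1.49 sd 0.22 slope deg 1.23
top in_back 40 med off 0.5 sd 0.15 slope deg 0.26
top out_back 7 med off 0.49 sd 0.14 slope deg 0.23
top in_side 39 med off -1.7 sd 0.14 slope deg 0.26
top out_side 36 med off 1.94 sd 0.09 slope deg 0.09
top deck_x 40 med off -0.42 sd 0.3 slope deg 0.01
top deck_y 40 med off 0.38 sd 0.56 slope deg 0.76
435 [ 0.6706  0.266  -0.2553] -14.626567657956551 1.2153706373692714
scene [ 0.6667  0.265  -0.2414] -13.829456513314483
top [ 0.672   0.2661 -0.2601] -14.900790589713974
```

```bash
cat >> edge.py <<'E'
print("---")
import itertools
for c in I:
  for n,a,b in E:
    P=np.array([k[3] for k in obs if k[0]==c and k[1]==n])
    if len(P)<20: continue
    vx,vy,x0,y0=cv2.fitLine(P.astype(np.float32),cv2.DIST_HUBER,0,.01,.01).ravel()
    res=np.std((P-[x0,y0])@[-vy,vx])
    w1=at_z(I[c],(x0-30*vx,y0-30*vy),a[2]);w2=at_z(I[c],(x0+30*vx,y0+30*vy),a[2]);d=w2-w1
    ang=np.degrees(np.arctan2(d[1],d[0]));ang=(ang+45)%90-45
    # plane offset in corner frame with yaw -14.4
    y=np.radians(-14.4);nv=np.array([np.cos(y),np.sin(y)]) if "x" in n or "back" in n else np.array([-np.sin(y),np.cos(y)])
    m=at_z(I[c],(x0,y0),a[2]);print(c,n,"yaw",round(ang,2),"sd",round(res,2),"offset",round(float(m[:2]@nv),4), "expect",a[0] if "x" in n or "back" in n else a[1])
E
python3 edge.py | sed -n '/---/,$p'
python3 - <<'E'
import cv2
b=cv2.imread("pics/top0.png")
cv2.imwrite("pics/t3.png",cv2.resize(b[150:235,165:250],None,fx=7,fy=7,interpolation=cv2.INTER_NEAREST))
E
```

```text
---
scene in_back yaw -14.34 sd 0.85 offset 0.5905 expect 0
scene out_back yaw -14.41 sd 0.17 offset 0.6093 expect 0.03
scene in_side yaw -14.59 sd 0.11 offset 0.4345 expect 0
scene out_side yaw -11.88 sd 0.68 offset 0.4515 expect 0.03
scene deck_x yaw -14.45 sd 0.09 offset 0.4401 expect -0.14
scene deck_y yaw -15.43 sd 0.16 offset 0.2794 expect -0.14
top in_back yaw -14.38 sd 0.14 offset 0.5851 expect 0
top in_side yaw -14.42 sd 0.13 offset 0.4319 expect 0
top out_side yaw -14.41 sd 0.09 offset 0.4508 expect 0.03
top deck_x yaw -14.27 sd 0.3 offset 0.4422 expect -0.14
top deck_y yaw -15.45 sd 0.55 offset 0.2851 expect -0.14
```

View pics/t3.png

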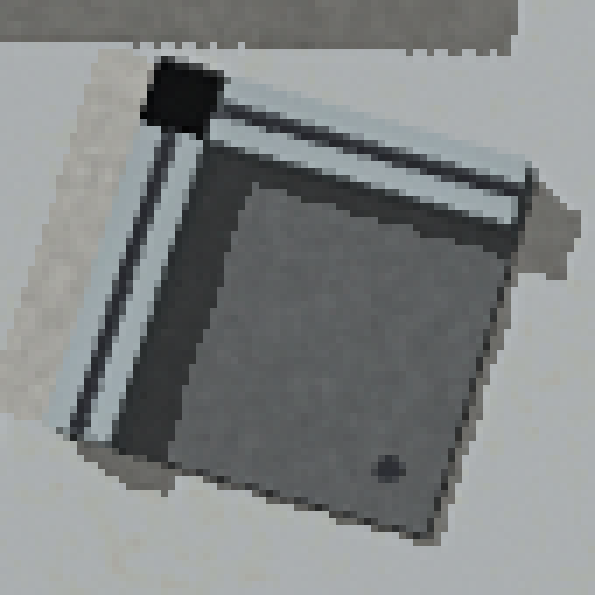

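>>> {"fn": "play_rows", "kwargs": {
  "moves": [
    {"x": -0.25,"y": 2.3,"z": 0,"turn": -1.0,"jaw": 1},
    {"x": -0.25,"y": 3.3,"z": 0,"turn": -1,"jaw": 1},
    {"x": -0.25,"y": 3.4,"z": 0,"turn": -1,"jaw": 1},
    {"x": -0.25,"y": 3.4,"z": 0,"turn": -1,"jaw": 1},
    {"x": -0.25,"y": 3.4,"z": 0,"turn": -1,"jaw": 1},
    {"x": -0.25,"y": 3.4,"z": 0,"turn": -1,"jaw": 1},
    {"x": -0.25,"y": 3.4,"z": 0,"turn": -1,"jaw": 1},
    {"x": -0.25,"y": 3.4,"z": 0,"turn": -1,"jaw": 1}
  ]
}}

```text
t: 10.58
tool_pos: [0.6118, 0.0923, 0.1367]
tool_rot: [-1.563, 0.186, -0.185]
contact_force: [0.9, 0.3, -3.8]
opening: 0.0144
```

>>> {"fn": "play_rows", "kwargs": {
  "moves": [
    {"x": -0.25,"y": 3.4,"z": 0,"turn": -0.9,"jaw": 1},
    {"x": -0.25,"y": 3.4,"z": 0,"turn": 0,"jaw": 1},
    {"x": -0.25,"y": 3.4,"z": 0,"turn": 0,"jaw": 1},
    {"x": -0.25,"y": 3.4,"z": 0,"turn": 0,"jaw": 1},
    {"x": 0,"y": 0,"z": 0,"turn": 0,"jaw": 1},
    {"x": 0,"y": 0,"z": 0,"turn": 0,"jaw": 1},
    {"x": 0,"y": 0,"z": 0,"turn": 0,"jaw": 1},
    {"x": 0,"y": 0,"z": 0,"turn": 0,"jaw": 1}
  ]
}}

```text
t: 11.25
tool_pos: [0.6025, 0.2256, 0.1369]
tool_rot: [-1.562, 0.198, -0.197]
contact_force: [-0.8, 0.6, -2.2]
opening: 0.0144
```

```bash
python3 st.py
python3 - <<'E'
from h import *
for c in ("scene","top"):
    I=eyes.get_image(c);im=I["img"][:,:,::-1]
    v=im[130:250,280:400] if c=="scene" else im[130:270,130:270]
    cv2.imwrite(f"pics/e_{c}.png",cv2.resize(v,(590,590),interpolation=cv2.INTER_CUBIC))
E
```

```text
11.25 [0.6025 0.2256 0.1369] zyaw 75.57719282744735 tilt [-0.0005 -1.     -0.0007] [-0.8396  0.5712 -2.2292] [-0.0188 -0.0472 -0.0303] 0.014420329841667431 [ 0.2429  0.1681  1.65   -0.0004  1.3244 -1.0761]
```

View pics/e_scene.png

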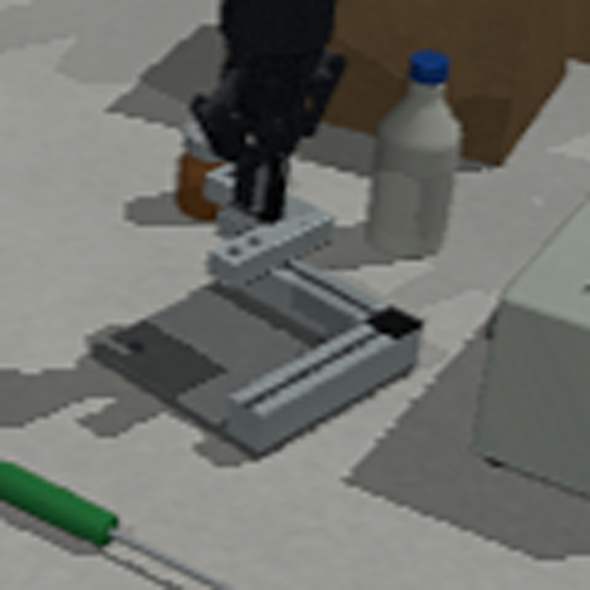

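View pics/e_top.png

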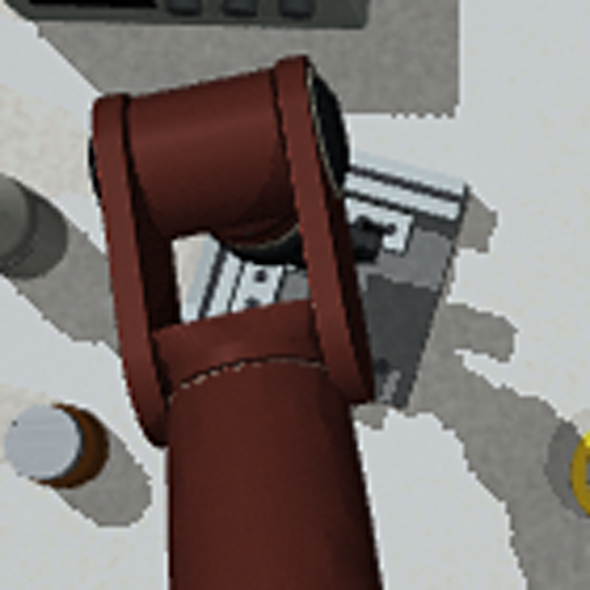

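>>> {"fn": "play_rows", "kwargs": {
  "moves": [
    {"x": 0,"y": 0,"z": -2,"turn": 0,"jaw": 1},
    {"x": 0,"y": 0,"z": -2.5,"turn": 0,"jaw": 1},
    {"x": 0,"y": 0,"z": -2.5,"turn": 0,"jaw": 1},
    {"x": 0,"y": 0,"z": -1.5,"turn": 0,"jaw": 1},
    {"x": 0,"y": 0,"z": -0.6,"turn": 0,"jaw": 1},
    {"x": 0,"y": 0,"z": 0,"turn": 0,"jaw": 1},
    {"x": 0,"y": 0,"z": 0,"turn": 0,"jaw": 1}
  ]
}}

```text
t: 11.93
tool_pos: [0.6031, 0.2265, 0.0471]
tool_rot: [-1.561, 0.196, -0.198]
contact_force: [0.5, -0.6, -2.5]
opening: 0.0144
```

>>> {"fn": "play_rows", "kwargs": {
  "moves": [
    {"x": 0,"y": 0,"z": -0.2,"turn": 0,"jaw": 1},
    {"x": 0,"y": 0,"z": -0.2,"turn": 0,"jaw": 1},
    {"x": 0,"y": 0,"z": 0,"turn": 0,"jaw": 1},
    {"x": 0,"y": 0,"z": 0,"turn": 0,"jaw": 1}
  ]
}}

```text
t: 12.27
tool_pos: [0.6028, 0.2269, 0.043]
tool_rot: [-1.561, 0.196, -0.197]
contact_force: [-0.7, 0.4, -3.1]
opening: 0.0146
```

>>> {"fn": "play_rows", "kwargs": {
  "moves": [
    {"x": 0,"y": 0,"z": -0.1,"turn": 0,"jaw": 1},
    {"x": 0,"y": 0,"z": -0.1,"turn": 0,"jaw": 1},
    {"x": 0,"y": 0,"z": 0,"turn": 0,"jaw": 1},
    {"x": 0,"y": 0,"z": 0,"turn": 0,"jaw": 1}
  ]
}}

```text
t: 12.6
tool_pos: [0.6023, 0.2267, 0.0402]
tool_rot: [-1.562, 0.197, -0.197]
contact_force: [-0.4, -0.7, -2.3]
opening: 0.0145
```

>>> {"fn": "play_rows", "kwargs": {
  "moves": [
    {"x": 0,"y": 0,"z": -0.1,"turn": 0,"jaw": 1},
    {"x": 0,"y": 0,"z": -0.1,"turn": 0,"jaw": 1},
    {"x": 0,"y": 0,"z": 0,"turn": 0,"jaw": 1},
    {"x": 0,"y": 0,"z": 0,"turn": 0,"jaw": 1}
  ]
}}

```text
t: 12.93
tool_pos: [0.6023, 0.2267, 0.0381]
tool_rot: [-1.562, 0.197, -0.196]
contact_force: [0.2, 0.5, -2.5]
opening: 0.0146
```

>>> {"fn": "play_rows", "kwargs": {
  "moves": [
    {"x": 0,"y": 0,"z": -0.1,"turn": 0,"jaw": 1},
    {"x": 0,"y": 0,"z": 0,"turn": 0,"jaw": 1},
    {"x": 0,"y": 0,"z": 0,"turn": 0,"jaw": 1}
  ]
}}

```text
t: 13.18
tool_pos: [0.6025, 0.2267, 0.0373]
tool_rot: [-1.562, 0.197, -0.197]
contact_force: [0.3, -0.3, -3.6]
opening: 0.0147
```

>>> {"fn": "play_rows", "kwargs": {
  "moves": [
    {"x": 0,"y": 0,"z": -0.1,"turn": 0,"jaw": 1},
    {"x": 0,"y": 0,"z": 0,"turn": 0,"jaw": 1},
    {"x": 0,"y": 0,"z": 0,"turn": 0,"jaw": 1}
  ]
}}

```text
t: 13.43
tool_pos: [0.6026, 0.2268, 0.0373]
tool_rot: [-1.562, 0.197, -0.197]
contact_force: [-4.0, -1.6, 5.5]
opening: 0.0147
```

>>> {"fn": "play_rows", "kwargs": {
  "moves": [
    {"x": 0,"y": 0,"z": 0.04,"turn": 0,"jaw": 1},
    {"x": 0.36,"y": 0.22,"z": 0,"turn": 0,"jaw": 1},
    {"x": 0.36,"y": 0.22,"z": 0,"turn": 0,"jaw": 1},
    {"x": 0.36,"y": 0.22,"z": 0,"turn": 0,"jaw": 1},
    {"x": 0.24,"y": 0.14,"z": 0,"turn": 0,"jaw": 1},
    {"x": 0,"y": 0,"z": 0,"turn": 0,"jaw": 1},
    {"x": 0,"y": 0,"z": 0,"turn": 0,"jaw": 1}
  ]
}}

```text
t: 14.02
tool_pos: [0.6167, 0.235, 0.0373]
tool_rot: [-1.561, 0.195, -0.198]
contact_force: [-1.4, 0.4, 3.6]
opening: 0.0145
```

```bash
cat >> st.py <<'E'
y=np.radians(-14.4);nb=np.array([np.cos(y),np.sin(y)]);ns=np.array([-np.sin(y),np.cos(y)])
print("back/side pos mm",1e3*nb@b["tool_pos"][:2],1e3*ns@b["tool_pos"][:2],"F",nb@b["contact_force"][:2],ns@b["contact_force"][:2],b["contact_force"][2],"Tz",b["wrist_torque"][2])
E
python3 st.py
```

```text
14.0167 [0.6167 0.235  0.0373] zyaw 75.64340917918668 tilt [ 0.002 -1.     0.001] [-1.3718  0.3567  3.6172] [-0.2465  0.1326 -0.0015] 0.014540763948943788 [ 0.2514  0.3133  1.6598 -0.      1.1663 -1.0688]
back/side pos mm 538.895877248129 380.96323830640597 F -1.4174541889830057 0.004368830107090104 3.617165601513124 Tz -0.001513290360937506
```

>>> {"fn": "play_rows", "kwargs": {
  "moves": [
    {"x": 0.2,"y": -0.05,"z": 0,"turn": 0,"jaw": 1},
    {"x": 0.19,"y": -0.05,"z": 0,"turn": 0,"jaw": 1},
    {"x": 0,"y": 0,"z": 0,"turn": 0,"jaw": 1},
    {"x": 0,"y": 0,"z": 0,"turn": 0,"jaw": 1}
  ]
}}

```text
t: 14.35
tool_pos: [0.6196, 0.2345, 0.0373]
tool_rot: [-1.56, 0.197, -0.197]
contact_force: [-3.7, 1.1, 5.4]
opening: 0.0144
```

>>> {"fn": "play_rows", "kwargs": {
  "moves": [
    {"x": 0.1,"y": -0.03,"z": 0,"turn": 0,"jaw": 1},
    {"x": 0.1,"y": -0.02,"z": 0,"turn": 0,"jaw": 1},
    {"x": 0,"y": 0,"z": 0,"turn": 0,"jaw": 1},
    {"x": 0,"y": 0,"z": 0,"turn": 0,"jaw": 1}
  ]
}}

```text
t: 14.68
tool_pos: [0.6213, 0.2342, 0.0373]
tool_rot: [-1.56, 0.197, -0.196]
contact_force: [-3.9, 2.5, 5.9]
opening: 0.0145
```

```bash
python3 st.py
```

```text
14.6833 [0.6213 0.2342 0.0373] zyaw 75.64067276248531 tilt [-0.0008 -1.      0.0015] [-3.923   2.5167  5.8745] [-0.0224  0.7096 -0.0302] 0.014479219607476725 [ 0.2478  0.3228  1.6479  0.0018  1.1709 -1.0731]
back/side pos mm 543.5635529797952 381.3610457927522 F -4.425603032288254 1.4619816792962876 5.874505564708693 Tz -0.03017494957344498
```

>>> {"fn": "play_rows", "kwargs": {
  "moves": [
    {"x": 0.1,"y": -0.03,"z": 0,"turn": 0,"jaw": 1},
    {"x": 0.1,"y": -0.02,"z": 0,"turn": 0,"jaw": 1},
    {"x": 0,"y": 0,"z": 0,"turn": 0,"jaw": 1},
    {"x": 0,"y": 0,"z": 0,"turn": 0,"jaw": 1}
  ]
}}

```text
t: 15.02
tool_pos: [0.6234, 0.2338, 0.0373]
tool_rot: [-1.56, 0.197, -0.196]
contact_force: [-4.9, 0.8, 5.8]
opening: 0.0145
```

```bash
python3 st.py
```

```text
15.0167 [0.6234 0.2338 0.0373] zyaw 75.64535336656715 tilt [-0.0007 -1.      0.0016] [-4.9354  0.8428  5.7832] [ 0.0283  0.708  -0.0028] 0.014465605704338818 [ 0.2464  0.3263  1.6435  0.0019  1.1717 -1.0746]
back/side pos mm 545.632561729565 381.4459425991302 F -4.989959925851726 -0.4110825557904187 5.7831850612222535 Tz -0.0028190630676219047
```

>>> {"fn": "play_rows", "kwargs": {
  "moves": [
    {"x": 0,"y": 0,"z": 0.04,"turn": 0,"jaw": 1},
    {"x": 0.1,"y": -0.03,"z": 0,"turn": 0,"jaw": 1},
    {"x": 0.1,"y": -0.02,"z": 0,"turn": 0,"jaw": 1},
    {"x": 0,"y": 0,"z": 0,"turn": 0,"jaw": 1},
    {"x": 0,"y": 0,"z": 0,"turn": 0,"jaw": 1}
  ]
}}

```text
t: 15.43
tool_pos: [0.6237, 0.2335, 0.0374]
tool_rot: [-1.561, 0.2, -0.193]
contact_force: [-9.1, 2.7, 9.7]
opening: 0.0145
```

```bash
python3 st.py
```

```text
15.4333 [0.6237 0.2335 0.0374] zyaw 75.67186734077576 tilt [-0.0048 -1.      0.0005] [-9.116   2.6532  9.6821] [0.3746 1.5252 0.0606] 0.014450786360077347 [ 0.2454  0.329   1.6399  0.0029  1.1767 -1.0765]
back/side pos mm 546.0511569609795 381.2294419597898 F -9.489434833816754 0.3028117339662416 9.682099679526853 Tz 0.06058125199234915
```

>>> {"fn": "play_rows", "kwargs": {
  "moves": [
    {"x": -0.15,"y": 0.04,"z": 0,"turn": 0,"jaw": 1},
    {"x": 0.05,"y": 0.19,"z": 0.02,"turn": 0,"jaw": 1},
    {"x": 0.05,"y": 0.19,"z": 0,"turn": 0,"jaw": 1},
    {"x": 0.05,"y": 0.19,"z": 0,"turn": 0,"jaw": 1},
    {"x": 0,"y": 0,"z": 0,"turn": 0,"jaw": 1},
    {"x": 0,"y": 0,"z": 0,"turn": 0,"jaw": 1}
  ]
}}

```text
t: 15.93
tool_pos: [0.6243, 0.2362, 0.0375]
tool_rot: [-1.567, 0.2, -0.194]
contact_force: [-9.3, -6.5, 10.5]
opening: 0.0141
```

```bash
python3 st.py
```

```text
15.9333 [0.6243 0.2362 0.0375] zyaw 75.646765489987 tilt [-0.0031 -1.     -0.0054] [-9.2661 -6.4672 10.5415] [-1.175   1.3296  0.0419] 0.014073249962483955 [ 0.2517  0.3331  1.6346 -0.0035  1.1792 -1.0672]
back/side pos mm 545.925953922139 384.0570917239679 F -7.366645070630391 -8.568407684108736 10.541501843365308 Tz 0.041912123495710496
```

Run:
```python
from h import *
for c in ("scene","top"):
    I=eyes.get_image(c);im=I["img"][:,:,::-1]
    v=im[160:240,290:370] if c=="scene" else im[150:235,165:250]
    cv2.imwrite(f"pics/f_{c}.png",cv2.resize(v,(590,590),interpolation=cv2.INTER_CUBIC))
```

```text
(no output)
```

View pics/f_scene.png

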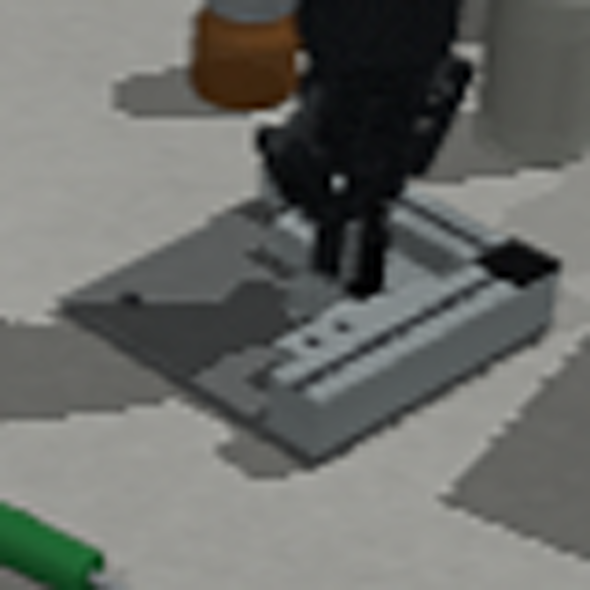

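View pics/f_top.png

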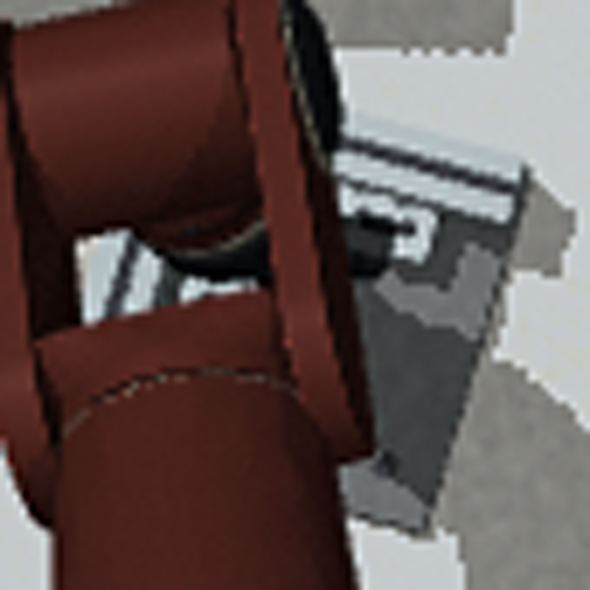

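>>> {"fn": "play_rows", "kwargs": {
  "moves": [
    {"x": -0.15,"y": 0.04,"z": 0.05,"turn": 0,"jaw": 1},
    {"x": 0,"y": 0,"z": 0.03,"turn": 0,"jaw": 1},
    {"x": 0,"y": 0,"z": 0,"turn": 0,"jaw": 1},
    {"x": 0,"y": 0,"z": 0,"turn": 0,"jaw": 1}
  ]
}}

```text
t: 16.37
tool_pos: [0.624, 0.2386, 0.0373]
tool_rot: [-1.562, 0.197, -0.197]
contact_force: [-0.2, -0.3, -1.9]
opening: 0.0144
```

```bash
python3 st.py
```

```text
16.3667 [0.624  0.2386 0.0373] zyaw 75.63874651427805 tilt [-0.0001 -1.     -0.0002] [-0.1895 -0.3251 -1.9303] [-0.1054 -0.1164 -0.02  ] 0.014415990476984277 [ 0.254   0.3313  1.6371 -0.0001  1.1734 -1.0661]
back/side pos mm 545.0401658790852 386.2943948857656 F -0.10272172073907866 -0.36204323971876873 -1.9302629621605916 Tz -0.02003648977034755
```

>>> {"fn": "play_rows", "kwargs": {
  "moves": [
    {"x": 0.05,"y": 0.19,"z": 0,"turn": 0,"jaw": 1},
    {"x": 0,"y": 0,"z": 0,"turn": 0,"jaw": 1},
    {"x": 0,"y": 0,"z": 0,"turn": 0,"jaw": 1}
  ]
}}

```text
t: 16.62
tool_pos: [0.6242, 0.2409, 0.0375]
tool_rot: [-1.562, 0.197, -0.196]
contact_force: [0.8, -0.1, -3.2]
opening: 0.0147
```

```bash
python3 st.py
```

```text
16.6167 [0.6242 0.2409 0.0375] zyaw 75.65557293102141 tilt [-0.0008 -1.     -0.0001] [ 0.757  -0.0868 -3.217 ] [0.0632 0.0223 0.0489] 0.014676965513582685 [ 0.257   0.3335  1.634   0.0003  1.1748 -1.0635]
back/side pos mm 544.715735556203 388.5624091921495 F 0.7547956810409537 0.10415260702617725 -3.2169919621217438 Tz 0.04886439413101699
```

>>> {"fn": "play_rows", "kwargs": {
  "moves": [
    {"x": 0.05,"y": 0.19,"z": 0,"turn": 0,"jaw": 1},
    {"x": 0,"y": 0,"z": 0,"turn": 0,"jaw": 1},
    {"x": 0,"y": 0,"z": 0,"turn": 0,"jaw": 1}
  ]
}}

```text
t: 16.87
tool_pos: [0.625, 0.2427, 0.038]
tool_rot: [-1.562, 0.197, -0.196]
contact_force: [-0.3, -0.4, -2.4]
opening: 0.0144
```

```bash
python3 st.py
```

```text
16.8667 [0.625  0.2427 0.038 ] zyaw 75.65528001511616 tilt [-0.0001 -1.     -0.    ] [-0.2526 -0.4013 -2.4462] [ 0.0417  0.0048 -0.0812] 0.014370542272442848 [ 0.2595  0.3354  1.6307  0.0001  1.1756 -1.061 ]
back/side pos mm 544.9943162408701 390.51597254705507 F -0.144827218359866 -0.45149923137910514 -2.4461657407453163 Tz -0.08122525487974581
```

>>> {"fn": "play_rows", "kwargs": {
  "moves": [
    {"x": 0.025,"y": 0.1,"z": 0,"turn": 0,"jaw": 1},
    {"x": 0.025,"y": 0.1,"z": 0,"turn": 0,"jaw": 1},
    {"x": 0,"y": 0,"z": 0,"turn": 0,"jaw": 1},
    {"x": 0,"y": 0,"z": 0,"turn": 0,"jaw": 1}
  ]
}}

```text
t: 17.2
tool_pos: [0.6255, 0.2445, 0.0381]
tool_rot: [-1.562, 0.197, -0.197]
contact_force: [0.0, 0.1, -3.6]
opening: 0.0144
```

```bash
python3 st.py
```

```text
17.2 [0.6255 0.2445 0.0381] zyaw 75.64318173613047 tilt [-0. -1. -0.] [ 0.0142  0.0613 -3.591 ] [-0.0441 -0.0144 -0.0657] 0.014446694076667734 [ 0.262   0.3377  1.6276 -0.      1.1764 -1.0583]
back/side pos mm 545.0820396610084 392.4241993588141 F -0.001535791551722285 0.06289216286501395 -3.5910228397919512 Tz -0.06567872554015328
```

>>> {"fn": "play_rows", "kwargs": {
  "moves": [
    {"x": 0.025,"y": 0.1,"z": 0,"turn": 0,"jaw": 1},
    {"x": 0.025,"y": 0.1,"z": 0,"turn": 0,"jaw": 1},
    {"x": 0,"y": 0,"z": 0,"turn": 0,"jaw": 1},
    {"x": 0,"y": 0,"z": 0,"turn": 0,"jaw": 1}
  ]
}}

```text
t: 17.53
tool_pos: [0.6257, 0.2447, 0.0382]
tool_rot: [-1.566, 0.197, -0.196]
contact_force: [-1.9, -6.4, 0.7]
opening: 0.0145
```

```bash
python3 st.py
```

```text
17.5333 [0.6257 0.2447 0.0382] zyaw 75.66879059703055 tilt [-0.0007 -1.     -0.0041] [-1.8797 -6.4309  0.6602] [-1.1006  0.3781  0.1614] 0.014538412243622042 [ 0.2634  0.3397  1.6248 -0.0035  1.1796 -1.0559]
back/side pos mm 545.2268123037856 392.62541226769986 F -0.2212985889018574 -6.696326191792599 0.6601803934302293 Tz 0.16142638329335468
```

>>> {"fn": "play_rows", "kwargs": {
  "moves": [
    {"x": -0.05,"y": -0.19,"z": 0,"turn": 0,"jaw": 1},
    {"x": 0,"y": 0,"z": -0.08,"turn": 0,"jaw": 1},
    {"x": 0,"y": 0,"z": -0.05,"turn": 0,"jaw": 1},
    {"x": 0,"y": 0,"z": 0,"turn": 0,"jaw": 1},
    {"x": 0,"y": 0,"z": 0,"turn": 0,"jaw": 1}
  ]
}}

```text
t: 17.95
tool_pos: [0.6257, 0.2445, 0.0373]
tool_rot: [-1.562, 0.196, -0.197]
contact_force: [-1.9, -2.9, 1.9]
opening: 0.0145
```

```bash
python3 st.py
```

```text
17.95 [0.6257 0.2445 0.0373] zyaw 75.64951948617906 tilt [ 0.0002 -1.     -0.0003] [-1.8965 -2.9313  1.9269] [-0.4767  0.2912 -0.0046] 0.014467109000288277 [ 0.2621  0.3389  1.6275 -0.0005  1.1752 -1.0581]
back/side pos mm 545.2257835450749 392.4535026191077 F -1.107943131595067 -3.310801041218014 1.9268882895636055 Tz -0.004617714088948441
```

>>> {"fn": "play_rows", "kwargs": {
  "moves": [
    {"x": 0.1,"y": -0.025,"z": 0,"turn": 0,"jaw": 1},
    {"x": 0.1,"y": -0.025,"z": 0,"turn": 0,"jaw": 1},
    {"x": 0,"y": 0,"z": 0,"turn": 0,"jaw": 1},
    {"x": 0,"y": 0,"z": 0,"turn": 0,"jaw": 1}
  ]
}}

```text
t: 18.28
tool_pos: [0.6265, 0.2444, 0.0374]
tool_rot: [-1.562, 0.199, -0.194]
contact_force: [-7.4, -3.0, 4.9]
opening: 0.0147
```

```bash
python3 st.py
```

```text
18.2833 [0.6265 0.2444 0.0374] zyaw 75.67337216104553 tilt [-0.0029 -1.     -0.0008] [-7.441  -2.953   4.8719] [-0.3469  1.066   0.1357] 0.014710081660785213 [ 0.2611  0.3419  1.6235  0.0007  1.1791 -1.0599]
back/side pos mm 546.0574525560291 392.5502305724637 F -6.472823073014465 -4.710697331445717 4.871924254266435 Tz 0.1357183655614603
```

>>> {"fn": "play_rows", "kwargs": {
  "moves": [
    {"x": 0.025,"y": 0.1,"z": 0,"turn": 0,"jaw": 1},
    {"x": 0.025,"y": 0.1,"z": 0,"turn": 0,"jaw": 1},
    {"x": 0,"y": 0,"z": 0,"turn": 0,"jaw": 1},
    {"x": 0,"y": 0,"z": 0,"turn": 0,"jaw": 1}
  ]
}}

```text
t: 18.62
tool_pos: [0.6265, 0.2445, 0.0374]
tool_rot: [-1.566, 0.2, -0.193]
contact_force: [-10.0, -9.0, 9.2]
opening: 0.0149
```

```bash
python3 st.py
```

```text
18.6167 [0.6265 0.2445 0.0374] zyaw 75.6744449237815 tilt [-0.0039 -1.     -0.005 ] [-9.993  -9.0369  9.2459] [-1.2677  1.4419  0.1562] 0.014938315510987414 [ 0.2625  0.3438  1.6211 -0.0027  1.1826 -1.0572]
back/side pos mm 546.0415777039746 392.58755636950764 F -7.431658849434825 -11.238188311076934 9.245884668587317 Tz 0.156189495316527
```

>>> {"fn": "play_rows", "kwargs": {
  "moves": [
    {"x": -0.025,"y": -0.1,"z": 0,"turn": 0,"jaw": 1},
    {"x": 0,"y": 0,"z": 0,"turn": 0.5,"jaw": 1},
    {"x": 0,"y": 0,"z": 0,"turn": 0,"jaw": 1},
    {"x": 0,"y": 0,"z": 0,"turn": 0,"jaw": 1}
  ]
}}

```text
t: 18.95
tool_pos: [0.6265, 0.2445, 0.0374]
tool_rot: [-1.564, 0.194, -0.188]
contact_force: [-8.4, -5.6, 7.0]
opening: 0.0148
```

```bash
python3 st.py
```

```text
18.95 [0.6265 0.2445 0.0374] zyaw 76.0888969770849 tilt [-0.0035 -1.     -0.0025] [-8.4201 -5.6235  6.9789] [-0.7765  1.2863 -0.3051] 0.01479251116107208 [ 0.2617  0.3428  1.6224 -0.0005  1.1807 -1.0661]
back/side pos mm 546.0381669309882 392.61207890558165 F -6.757072698727755 -7.540785724581562 6.978893351084091 Tz -0.3050796229016111
```

>>> {"fn": "play_rows", "kwargs": {
  "moves": [
    {"x": 0,"y": 0,"z": 0,"turn": -1,"jaw": 1},
    {"x": 0,"y": 0,"z": 0,"turn": 0,"jaw": 1},
    {"x": 0,"y": 0,"z": 0,"turn": 0,"jaw": 1}
  ]
}}

```text
t: 19.2
tool_pos: [0.6265, 0.2444, 0.0374]
tool_rot: [-1.564, 0.205, -0.199]
contact_force: [-9.2, -5.1, 7.6]
opening: 0.0141
```

```bash
python3 st.py
```

```text
19.2 [0.6265 0.2444 0.0374] zyaw 75.25699241853496 tilt [-0.0031 -1.     -0.0032] [-9.1768 -5.0524  7.5868] [-0.7331  1.2681  0.6266] 0.01411669927737083 [ 0.2619  0.3428  1.6224 -0.0013  1.1806 -1.051 ]
back/side pos mm 546.0234407210668 392.54503434349834 F -7.631998360982553 -7.175881732362539 7.586767814982797 Tz 0.6265845724831682
```

>>> {"fn": "play_rows", "kwargs": {
  "moves": [
    {"x": 0,"y": 0,"z": 0,"turn": 0.65,"jaw": 1},
    {"x": 0,"y": 0,"z": 0,"turn": 0,"jaw": 1},
    {"x": 0,"y": 0,"z": 0,"turn": 0,"jaw": 1},
    {"x": 0,"y": 0,"z": 0,"turn": 0,"jaw": 1},
    {"x": 0,"y": 0,"z": 0,"turn": 0,"jaw": 1},
    {"x": 0,"y": 0,"z": 0,"turn": 0,"jaw": 1}
  ]
}}

```text
t: 19.7
tool_pos: [0.6265, 0.2445, 0.0374]
tool_rot: [-1.564, 0.197, -0.192]
contact_force: [-8.4, -5.8, 6.8]
opening: 0.0146
```

```bash
python3 st.py
python3 - <<'E'
from h import *
for c in ("scene","top"):
    I=eyes.get_image(c);im=I["img"][:,:,::-1]
    v=im[160:240,290:370] if c=="scene" else im[150:235,165:250]
    cv2.imwrite(f"pics/g_{c}.png",cv2.resize(v,(590,590),interpolation=cv2.INTER_CUBIC))
    cv2.imwrite(f"pics/gf_{c}.png",im)
E
```

```text
19.7 [0.6265 0.2445 0.0374] zyaw 75.80491011407527 tilt [-0.0033 -1.     -0.0027] [-8.3829 -5.7695  6.7722] [-0.8173  1.2879  0.0635] 0.014625724945831874 [ 0.2618  0.3428  1.6224 -0.0008  1.1807 -1.0609]
back/side pos mm 546.034338951129 392.62534014637765 F -6.684688418877857 -7.673002365528903 6.772155034385216 Tz 0.06351499196152322
```

View pics/g_scene.png

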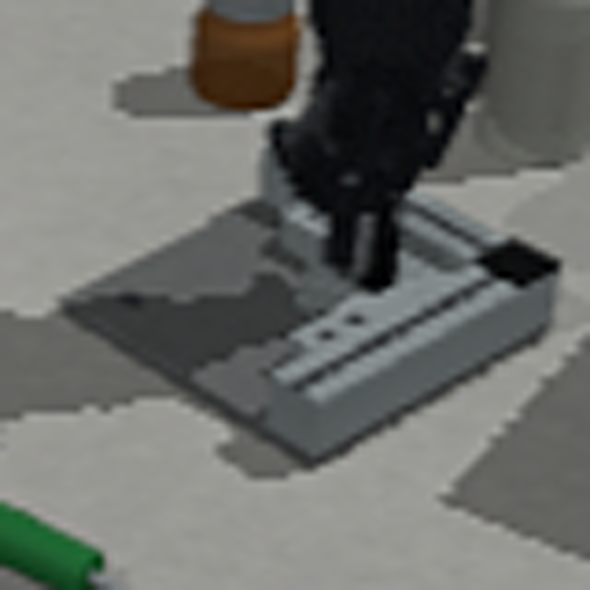

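View pics/g_top.png

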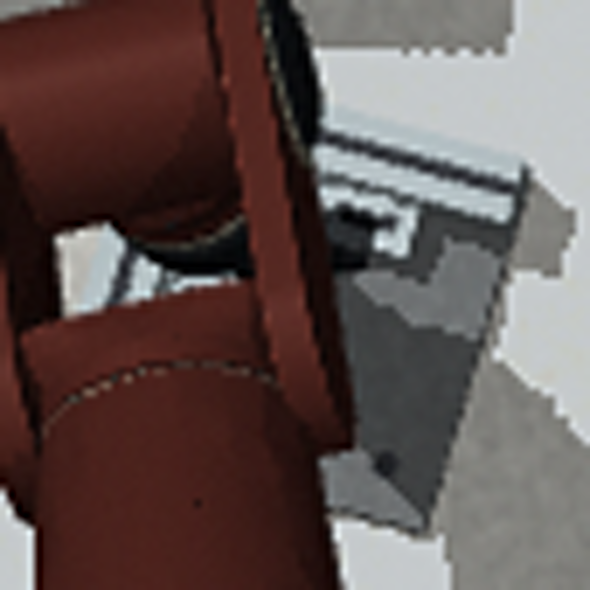

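View pics/gf_scene.png

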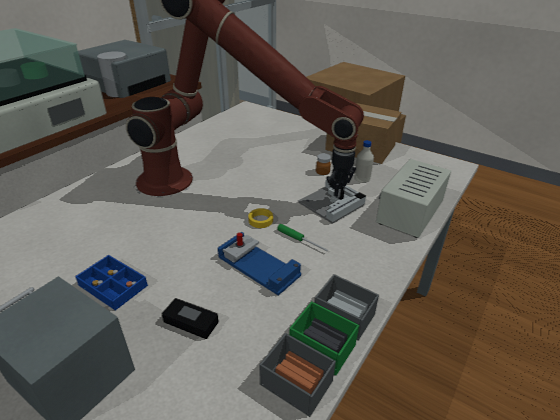

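```bash
python3 -c "
from station import finish_job
print(finish_job())"
```

```text
the job is handed in; nothing more can be done
None
```

The square is seated in the frame corner, and the arm is still gripping and pressing it there. I handed the job in at about 20 s of the 64 s allowed.

- **Jaw:** I pulled the vise's jaw back by its red post, about 35 mm by tool travel, and left it open.
- **Square:** I lifted it by its black grip and set it on the deck. I then pressed its heel into both rails with the tool turned to match them.

**Last checks**
- **Rail contact:** both rails acted as hard stops, because pushing about 2 mm further no longer moved the tool. The final force is about 7 N towards the back rail, 8 N towards the side rail and 7 N down. The sideways figures include some friction from the deck.
- **Squareness:** I turned the tool about ±0.4° and left it where the twisting force was close to zero (0.06 N m).
- **Pictures:** the final scene picture shows no visible gap at the back rail, the jaw open and the other things where they were. The gripper and arm hide the side-rail contact, so that rests on position and force only.

**What disagreed:** my first push towards the side rail stalled about 8 mm short. That was deck and back-rail friction that felt like contact, so I unloaded the square, moved on to the real stop and set it down again. That stop was about 3 mm further than the cameras suggested. The tool leans about 0.2–0.3° under the load, and I did not measure the square's flatness on the deck separately.

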